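# Stack a stack-nest tote over a loaded one

### The arm

A 6-joint arm with a two-finger parallel gripper is mounted at the origin on a cart in front of the work surface, level with it; the furniture and walls round the work are solid. World frame = base frame: x ahead of the robot, y to its left, z up, the work surface at z = 0. Lengths are in m, angles in rad, forces in N, time in s.
With the tool pointing down it reaches from about 0.25 to 0.775 m from the base axis. Payload 4 kg.
Tool frame: the origin (TCP) lies between the finger pads; the fingertips stand 22 mm ahead of it and the grasp point (between the pads) lies 3 mm ahead of it (manip.tip_extent is the distance from the TCP to the fingertips, in m); z points along the fingers, y is the line along which they close (so a half turn about z gives the same grasp; the last joint's range is limited). The gripper opens to 85 mm and grips with 20 to 120 N. Pads are 22 mm wide; open, the fingers measure 114 mm over their backs; the gripper's body (76 mm by 85 mm) begins 54 mm behind the grasp point. The pads swing forward as they close: fully open they stand 13 mm farther back than shut.
Start: joints at [1.21, 0.087, 1.371, -0, 1.684, -0.103], TCP at [0.14, 0.532, 0.253] pointing down, gripper open.
Joint ranges: [-3.1, 3.1], [-0.76, 2.03], [0.27, 2.55], [-1.08, 4.22], [0.17, 2.65], [-2.57, 2.57]. Speed limits (rad/s): [2.79, 2.79, 3.14, 3.14, 3.14, 3.14].

### API

Orientations are given as a rotation vector (axis times angle).
In Python, from workcell import manip, viewer gives the robot as it stands.
- The arm moves only by the shell command python3 -m jog 'ROWS' [FORCE]. ROWS is a JSON object whose one key "plan" holds a list of rows, each an object of numbers: "fingers": the closure, from -1 (fully open) to 1 (shut); "tx", "ty", "tz": the shift along the world's x, y, z in mm; "wx", "wy", "wz": the turn, a rotation vector about the world's x, y, z in rad. In form: {"plan": [{"fingers": .., "tx": .., "ty": .., "tz": .., "wx": .., "wy": .., "wz": ..}, ...]}. A call has exactly 10 rows; each row shifts and turns the commanded pose from where the row before left it; what a row does not reach is not made up. A row lasts 1/10 s, in which the tool goes at most 50 mm and 8.59 degrees, less where a joint would pass 70% of its speed; a pose out of reach is approached as far as the arm can. A call is refused whole if a number of a shift passes 50 or a number of a turn 0.15, either way. A call with a gripper value outside its range is refused whole. The fingers move at their own pace and stop on an object; FORCE is the grip in N (left out, the last holds). Time passes only in rows, so rows that do not move let the fingers close, or fill a call up. It gives the time, the measured TCP pose, the force, the opening and the grip force at its end, in the units of the state.
- manip.get_obs(): the state, without advancing time (a new reading comes with each control period).
- viewer.snapshot(name): name is "side" or "top" or "wrist"; returns a dict with "pixels" (400x640x3 uint8, red, green, blue), "z_map" (400x640 float32, m along the optical axis (not along the pixel's ray), 0 where there is no reading), "camera_matrix" (3x3 intrinsics, pixels), "T" (4x4, takes a point from camera to world coordinates). Camera axes: x right, y up, looking along -z (the intrinsics and any distortion apply to the point x, -y, -z); pixel columns grow to the right and rows downward; lengths in m; the calibration is good to about 2 mm. A picture is of the moment at which its call begins.
- manip.job_done(): hands the job in; it is judged then, once.
Trained networks look in a picture, given as the dict that the camera call returned (one of the last four; its "shot" number tells which), for a name from the list of things; names that differ only in an ending like _2 or _b are one class to them, and where a whole thing is asked for, a point or a joint stands for the part that bears it (a point fixed in the world has none). Each returns a list of dicts, best first, with "confidence" (0 to 1); they miss things now and then, are a little off and sometimes report something else, mostly with a low value. They report only what shows in the picture. A call takes as long as a camera call.
- viewer.find_in(thing, picture): "location" ([column, row] in pixels, amid what is visible of it).
- viewer.masks_of(thing, picture): "pixels" (400x640 bool, what is visible of it) and "location" ([column, row] in pixels, amid what is visible of it).
The state is a dict: "clock": time; "joint_pos": joint angles; "joint_velocities": joint speeds; "effort": joint torques, N m; "tool_pos": TCP position; "ee_rot": TCP orientation; "ft_force": force on the tool from outside, world axes, zero at the start; "moment": the same for the moment, N m; "opening": finger opening in m; "finger_force": force on a finger pad.
Only numpy, scipy, OpenCV 4.12 (cv2) and the standard library are available. Lean on these libraries where they do the work, as an engineer would, in place of code of your own. Each camera call takes 0.05 s, during which the arm holds its last target. There are 200 camera calls.

### The job

The base tote on the desk is loaded with sample jars, so the empty tote with the handle must be stacked on top of it, not nested inside: turn it end for end, so that its cut-down end lies over the base tote's full-height end, set its four feet on the metal collar's rails and feel along them for the pockets until all four feet drop fully home. Work gently, never bear on the jars or disturb them or the two spare jars on the desk, and leave the tote standing level on its own.

Things in the scene. Friction and masses are not known exactly. Their poses are not given: they have to be found in the camera images.
- tote: Empty grey carrying tote, loose, 182 x 158 x 81 mm, 0.28 to 0.5 kg, left of the base tote. Origin at the centre of its underside, z up, x along its length: the +x end wall is cut down to 22 mm, the -x end full height (45 mm); long walls at y = +-66 mm. At the start its x points as base_tote's x within 0.65 rad, so about half a turn is needed.
- handle (a point): Centre of the tote's fixed black handle bar, 71 mm above the middle of its underside. The bar runs along the tote's y, 14 mm thick in x, 20 mm high, 120 mm free length: grip it from above, fingers closing along the tote's x.
- tote_scoop (a point): Middle of the tote's cut-down end, at x = +89.5 mm, z = 22 mm of the tote.
- foot (a point): Underside of one of the tote's four lug feet, at x = 70, y = 72.5, z = 0 mm of the tote. On its +y side the feet are far apart (x = +-70 mm), on its -y side close together (x = +-30 mm): this decides between stacking and nesting. They span |y| = 66 to 79 mm, each 16 mm long in x, 22 mm high, undersides level with the tote's.
- base_tote: Grey base tote, fixed on the desk, 198 x 150 mm, 85 mm high, no handle, holding three jars. Origin at the centre of its underside, z up, x along its length: the +x end is cut down to 45 mm, the -x end full height. Stacked, the tote's x is reversed to this x; with both alike the feet fall through the collar's gaps and the tote comes down on the jars (nested, wrong).
- base_scoop (a point): Middle of the base tote's cut-down end, at x = +97.5 mm, z = 45 mm of base_tote; axes as base_tote.
- rim_mid (a point): On base_tote, over its middle, at rail-top height (z = 95 mm). The aluminium collar on the rim has a flat rail along each long side (|y| 70 to 82.5 mm), outside it a lip 7 mm higher that leaves the feet 3.5 mm side play. Each rail has two pockets and two gaps, 26 mm long, open below (+y rail: gaps x = +-70; -y: +-30 mm).
- pocket_mean (a point): Mean place of one pocket, at x = 70, y = -76, z = 95 mm of base_tote. Pockets: collar x = +-70 mm in the -y rail, +-30 mm in the +y rail, 19 mm long, 7 mm deep (floor z = 88 mm). The collar is stiffly clipped on by hand and NOT measured: it sits up to 13 mm either way along base_tote's x (y and yaw true), so feel for the pockets. More than 35 N on it, impacts included, is too hard.
- sample_0: Capped sample jar, 53 mm across, 55 mm high, loose, standing on the base tote's 4 mm floor (cap top at z = 59 mm). Origin at the centre of its underside.
- sample_1: Capped sample jar, 53 mm across, 55 mm high, loose, standing on the base tote's 4 mm floor (cap top at z = 59 mm). Origin at the centre of its underside.
- sample_2: Capped sample jar, 53 mm across, 55 mm high, loose, standing on the base tote's 4 mm floor (cap top at z = 59 mm). Origin at the centre of its underside.
- spare_front: Capped spare jar, 53 mm across, 55 mm high, loose on the desk between the two totes. Origin at the centre of its underside.
- spare_back: Capped spare jar, 53 mm across, 55 mm high, loose on the desk between the two totes. Origin at the centre of its underside.

How it is judged:
By the outcome, as a careful person would: the job done as asked, in the order asked, and still so for the second after the job is handed in, with the robot touching nothing.
It also fails if it takes over 58 s, if anything falls off the work surface, if the arm or the gripper's body presses on something with over 40 N, if the wrist force passes 120 N, or if a joint passes its speed limit or range.

## Working session

There is one attempt and no reset: what is moved stays moved. The work goes in short steps, Python scripts to look and compute and a shell command to move; the robot and the scene stay as the last step left them, time stands still between calls to the robot, and variables do not carry over. Pictures are saved under pics/ and viewed, at most 10 in all, crops included, and the job is handed in when it is done.

```bash
mkdir -p pics; cat > h.py <<'E'
import numpy as np,cv2
from workcell import manip,viewer
def world(s,mask=None):
    z=s["z_map"];K=s["camera_matrix"];v,u=np.nonzero((z>0)&(mask if mask is not None else True))
    d=z[v,u];p=np.stack([(u-K[0,2])/K[0,0]*d,-(v-K[1,2])/K[1,1]*d,-d,np.ones_like(d)])
    return (s["T"]@p)[:3].T,np.stack([u,v],1)
def save(s,n): cv2.imwrite(f"pics/{n}.png",s["pixels"][:,:,::-1])
E
python3 - <<'E'
from h import *
np.set_printoptions(precision=4,suppress=True)
print(manip.get_obs())
ims=[]
for c in ["top","side"]:
    s=viewer.snapshot(c);ims.append(s["pixels"]);print(c,s["T"],s["camera_matrix"])
    for t in ["tote","handle","tote_scoop","foot","base_tote","base_scoop","rim_mid","pocket_mean","sample_0","spare_front"]:
        for m in viewer.masks_of(t,s)[:5]:
            p,_=world(s,m["pixels"])
            if len(p): print(t,round(m["confidence"],2),np.round(m["location"]),len(p),np.median(p,0),p.min(0),p.max(0))
            else: print(t,m["confidence"],m["location"],"no depth")
im=np.vstack(ims);cv2.imwrite("pics/a.png",cv2.resize(im,(480,600))[:,:,::-1])
cv2.imwrite("pics/top.png",ims[0][:,:,::-1])
E
```

```text
{'clock': 0.0, 'joint_pos': array([ 1.2099,  0.088 ,  1.3723, -0.    ,  1.6836, -0.1031]), 'joint_velocities': array([-0.0003,  0.0006,  0.0003, -0.0015,  0.0008,  0.0004]), 'effort': array([  0.0006, -35.1868, -31.3272,  -0.0002,   0.0108,   0.    ]), 'tool_pos': array([0.1401, 0.5314, 0.2521]), 'ee_rot': array([-0.4038, -3.115 ,  0.0035]), 'ft_force': array([ 0.0687, -0.2568, -0.0894]), 'moment': array([-0.0121,  0.0058, -0.0316]), 'finger_force': 0.0, 'opening': 0.08530667370930534}
top [[-0.028   0.9976 -0.0633  0.4406]
 [-0.9996 -0.0282 -0.0018  0.0533]
 [-0.0035  0.0633  0.998   1.4817]
 [ 0.      0.      0.      1.    ]] [[508.5138   0.     314.6727]
 [  0.     508.5138 203.4131]
 [  0.       0.       1.    ]]
handle 0.58 [260. 219.] 3251 [0.4856 0.2132 0.0048] [ 0.3773  0.1198 -0.0086] [0.5905 0.3117 0.0883]
tote_scoop 0.78 [259. 224.] 3131 [0.4857 0.2123 0.0048] [ 0.3802  0.1172 -0.0086] [0.5934 0.309  0.0883]
foot 0.86 [261. 223.] 3215 [0.4849 0.2113 0.0049] [ 0.3802  0.1171 -0.0095] [0.5938 0.309  0.0883]
base_tote 0.62 [397. 220.] 279 [ 0.4811 -0.1703  0.0584] [ 0.4556 -0
[... 1915 characters left out ...]
.0483] [ 0.4278 -0.2581 -0.0039] [0.668  0.056  0.1039]
rim_mid 0.35 [290. 219.] 314 [ 0.4231 -0.006   0.0527] [ 0.401  -0.0679 -0.0003] [0.4491 0.1018 0.1014]
pocket_mean 0.64 [332. 267.] 5530 [ 0.5328 -0.1809  0.0485] [ 0.416  -0.2581 -0.0049] [0.6624 0.0549 0.1039]
sample_0 0.79 [338. 257.] 383 [ 0.5461 -0.1667  0.0573] [ 0.5193 -0.1856  0.0212] [ 0.571  -0.1339  0.061 ]
sample_0 0.65 [361. 259.] 439 [ 0.6048 -0.1698  0.0571] [ 0.5784 -0.2372  0.0041] [ 0.6427 -0.0934  0.0935]
sample_0 0.52 [312. 261.] 292 [ 0.4844 -0.1756  0.0576] [ 0.4566 -0.2259  0.0057] [ 0.5053 -0.1481  0.095 ]
spare_front 0.88 [289. 217.] 330 [ 0.4227 -0.0071  0.0522] [ 0.4008 -0.0701  0.0027] [0.4491 0.0311 0.1014]
```

View pics/a.png

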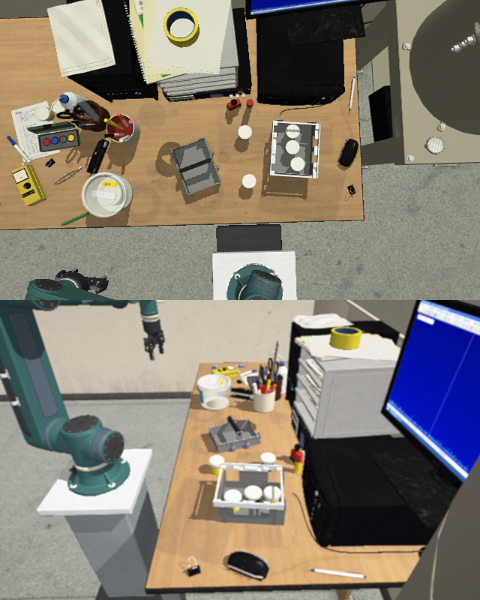

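View pics/top.png

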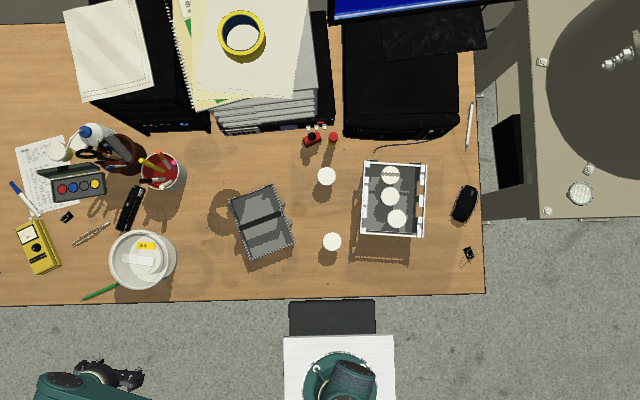

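```bash
python3 - <<'E'
from h import *
s=viewer.snapshot("top");t=viewer.snapshot("side")
def c(s,x,y,w,h): return cv2.resize(s["pixels"][y:y+h,x:x+w],(400,300),interpolation=cv2.INTER_CUBIC)
im=np.vstack([np.hstack([c(s,205,165,120,90),c(s,335,150,120,90)]),np.hstack([c(t,260,140,100,75),c(t,270,210,120,90)])])
cv2.imwrite("pics/b.png",im[:,:,::-1])
p,_=world(s)
for n,cx,cy,r in[("tote",.485,.212,.14),("base",.54,-.17,.125)]:
    q=p[(abs(p[:,0]-cx)<r)&(abs(p[:,1]-cy)<r-.01)]
    for lo,hi in[(.012,.03),(.03,.055),(.055,.075),(.075,.12)]:
        a=q[(q[:,2]>lo)&(q[:,2]<hi)]
        if len(a)>5:
            R=cv2.minAreaRect((a[:,:2]*1000).astype(np.float32));print(n,lo,len(a),R,a[:,:2].mean(0))
E
```

```text
tote 0.012 170 ((494.0439147949219, 219.5688018798828), (171.78433227539062, 176.94882202148438), 27.899168014526367) [0.50890485 0.22853176]
tote 0.03 420 ((486.01629638671875, 210.22018432617188), (185.86819458007812, 140.53077697753906), 19.21611785888672) [0.47158008 0.20736162]
tote 0.055 37 ((487.150146484375, 210.0819091796875), (20.235370635986328, 131.8627166748047), 19.508214950561523) [0.48346922 0.21275874]
tote 0.075 238 ((487.3099365234375, 209.93328857421875), (18.22936248779297, 131.65704345703125), 18.714017868041992) [0.48718179 0.20921477]
base 0.012 116 ((542.4246826171875, -158.74037170410156), (149.90951538085938, 195.40882873535156), 84.62059783935547) [ 0.548434   -0.20208937]
base 0.03 265 ((544.0599365234375, -158.77169799804688), (150.2886505126953, 198.95233154296875), 84.78115844726562) [ 0.54366822 -0.17664569]
base 0.055 813 ((542.7318115234375, -158.07920837402344), (147.8775177001953, 196.0320281982422), 84.76667785644531) [ 0.54321566 -0.16512444]
base 0.075 1154 ((539.2384033203125, -158.38470458984375), (173.8506317138672, 207.6697998046875), 84.61260223388672) [ 0.53445429 -0.16213668]
```

View pics/b.png

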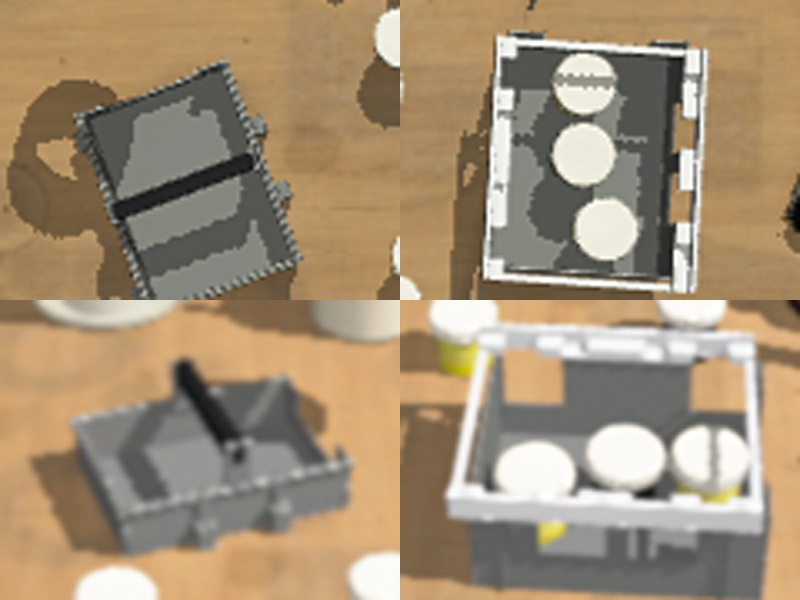

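Tote: centre about (0.487, 0.210), yaw about +19°, cut-down end toward +x (side crop, right end), close feet on −y (top crop, around (270,150)). Base: about (0.543, −0.158), yaw about −5.3°, gaps at ±30 visible in its −y rail (crop (680,130) and (680,190)), so +x is away from the robot. Joint 6 cannot make the whole half turn in one go, so I will regrip halfway.

```bash
python3 -m jog '{"plan":[{"fingers":-1,"tx":34.7,"ty":-32.1,"tz":-5,"wx":0,"wy":0,"wz":-0.098},{"fingers":-1,"tx":34.7,"ty":-32.1,"tz":-5,"wx":0,"wy":0,"wz":-0.098},{"fingers":-1,"tx":34.7,"ty":-32.1,"tz":-5,"wx":0,"wy":0,"wz":-0.098},{"fingers":-1,"tx":34.7,"ty":-32.1,"tz":-5,"wx":0,"wy":0,"wz":-0.098},{"fingers":-1,"tx":34.7,"ty":-32.1,"tz":-5,"wx":0,"wy":0,"wz":-0.098},{"fingers":-1,"tx":34.7,"ty":-32.1,"tz":-5,"wx":0,"wy":0,"wz":-0.098},{"fingers":-1,"tx":34.7,"ty":-32.1,"tz":-5,"wx":0,"wy":0,"wz":-0.098},{"fingers":-1,"tx":34.7,"ty":-32.1,"tz":-5,"wx":0,"wy":0,"wz":-0.098},{"fingers":-1,"tx":34.7,"ty":-32.1,"tz":-5,"wx":0,"wy":0,"wz":-0.098},{"fingers":-1,"tx":34.7,"ty":-32.1,"tz":-5,"wx":0,"wy":0,"wz":-0.098}]}' 30
cat >> h.py <<'E'
from scipy.spatial.transform import Rotation as Ro
def pose():
    o=manip.get_obs();R=Ro.from_rotvec(o["ee_rot"]).as_matrix()
    print("t",round(o["clock"],2),"tcp mm",np.round(o["tool_pos"]*1000,1),"yaw_y",round(np.arctan2(R[1,1],R[0,1]),4),"zax",R[:,2].round(4),"F",o["ft_force"].round(1),"M",o["moment"].round(2),"open",round(o["opening"]*1000,1),"ff",round(o["finger_force"],1),"q",o["joint_pos"].round(2));return o
def rects(s,cx,cy,r,bands):
    p,_=world(s);q=p[(abs(p[:,0]-cx)<r)&(abs(p[:,1]-cy)<r)]
    for lo,hi in bands:
        a=q[(q[:,2]>lo)&(q[:,2]<hi)]
        if len(a)>5: print(lo,hi,len(a),np.round(sum([list(x) if np.ndim(x) else [x] for x in cv2.minAreaRect((a[:,:2]*1000).astype(np.float32))],[]),1),"z",np.median(a[:,2]).round(4))
E
python3 - <<'E'
from h import *
pose();s=viewer.snapshot("wrist");save(s,"w1")
rects(s,.487,.21,.14,[(.006,.02),(.03,.052),(.072,.09)])
E
```

```text
clock: 2.2
tool_pos: [0.4885, 0.2093, 0.2034]
ee_rot: [1.828, 2.555, 0.001]
ft_force: [0.5, 0.8, 0.4]
opening: 0.0856
finger_force: 0.0
t 2.2 tcp mm [488.5 209.3 203.4] yaw_y 0.3288 zax [ 8.e-04  4.e-04 -1.e+00] F [0.5 0.8 0.4] M [ 0.03 -0.03  0.04] open 85.6 ff 0.0 q [ 0.3   0.06  1.5   0.    1.58 -0.03]
0.006 0.02 6836 [485.  218.2 177.5 142.9  19.3] z 0.0065
0.03 0.052 5974 [486.5 211.5 186.6 139.2  19.2] z 0.0457
0.072 0.09 3175 [487.4 211.6  19.9 131.   19.1] z 0.0824
```

View pics/w1.png

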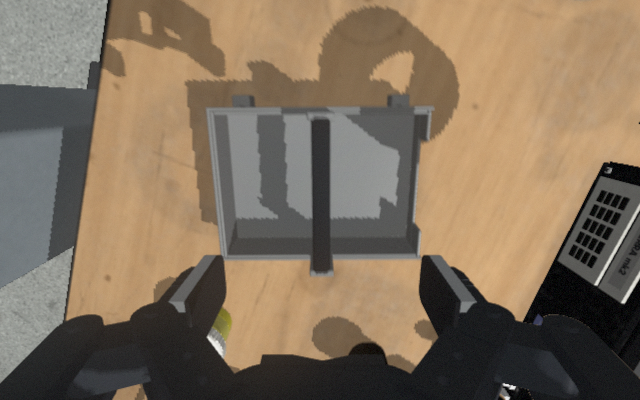

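The wrist view shows the tote with its bar upright at column 320, its wide-set feet at (243,100) and (398,100), and the cut-down end at the right (425,180). That agrees with the top camera within 2 mm. Next I descend and grip.

```bash
python3 -m jog '{"plan":[{"fingers":-1,"tx":-1.2,"ty":1.5,"tz":-30,"wx":0,"wy":0,"wz":0.006},{"fingers":-1,"tx":0,"ty":0,"tz":-35,"wx":0,"wy":0,"wz":0},{"fingers":-1,"tx":0,"ty":0,"tz":-35,"wx":0,"wy":0,"wz":0},{"fingers":-1,"tx":0,"ty":0,"tz":-21,"wx":0,"wy":0,"wz":0},{"fingers":-1,"tx":0,"ty":0,"tz":-8,"wx":0,"wy":0,"wz":0},{"fingers":1,"tx":0,"ty":0,"tz":0,"wx":0,"wy":0,"wz":0},{"fingers":1,"tx":0,"ty":0,"tz":0,"wx":0,"wy":0,"wz":0},{"fingers":1,"tx":0,"ty":0,"tz":0,"wx":0,"wy":0,"wz":0},{"fingers":1,"tx":0,"ty":0,"tz":0,"wx":0,"wy":0,"wz":0},{"fingers":1,"tx":0,"ty":0,"tz":0,"wx":0,"wy":0,"wz":0}]}' 40
python3 -c "
from h import *
pose()"
```

```text
clock: 3.25
tool_pos: [0.4866, 0.2125, 0.0756]
ee_rot: [1.814, 2.563, 0.002]
ft_force: [-2.7, -0.9, 0.1]
opening: 0.0133
finger_force: 39.0
t 3.25 tcp mm [486.6 212.5  75.6] yaw_y 0.339 zax [ 1.8e-03  6.0e-04 -1.0e+00] F [-2.7 -0.9  0.1] M [-0.09  0.3  -0.11] open 13.3 ff 39.0 q [ 0.31  0.15  1.67 -0.    1.33 -0.03]
```

```bash
python3 -m jog '{"plan":[{"fingers":1,"tx":0,"ty":0,"tz":8,"wx":0,"wy":0,"wz":0},{"fingers":1,"tx":0,"ty":0,"tz":8,"wx":0,"wy":0,"wz":0.05},{"fingers":1,"tx":0,"ty":0,"tz":4,"wx":0,"wy":0,"wz":0.12},{"fingers":1,"tx":0,"ty":0,"tz":0,"wx":0,"wy":0,"wz":0.14},{"fingers":1,"tx":0,"ty":0,"tz":0,"wx":0,"wy":0,"wz":0.14},{"fingers":1,"tx":0,"ty":0,"tz":0,"wx":0,"wy":0,"wz":0.14},{"fingers":1,"tx":0,"ty":0,"tz":0,"wx":0,"wy":0,"wz":0.14},{"fingers":1,"tx":0,"ty":0,"tz":0,"wx":0,"wy":0,"wz":0.14},{"fingers":1,"tx":0,"ty":0,"tz":0,"wx":0,"wy":0,"wz":0.14},{"fingers":1,"tx":0,"ty":0,"tz":0,"wx":0,"wy":0,"wz":0.14}]}' 70
python3 -c "
from h import *
pose()"
```

```text
clock: 4.25
tool_pos: [0.4855, 0.2122, 0.094]
ee_rot: [-0.119, -3.138, 0.001]
ft_force: [0.6, -0.1, -3.5]
opening: 0.0128
finger_force: 71.9
t 4.25 tcp mm [485.5 212.2  94. ] yaw_y 1.4948 zax [-1.3e-03 -3.0e-04 -1.0e+00] F [ 0.6 -0.1 -3.5] M [ 0.01  0.05 -0.02] open 12.8 ff 71.9 q [ 0.3   0.13  1.65  0.    1.37 -1.19]
```

```bash
python3 -m jog '{"plan":[{"fingers":1,"tx":0,"ty":0,"tz":0,"wx":0,"wy":0,"wz":0.12},{"fingers":1,"tx":0,"ty":0,"tz":0,"wx":0,"wy":0,"wz":0.05},{"fingers":1,"tx":0,"ty":0,"tz":-3,"wx":0,"wy":0,"wz":0},{"fingers":1,"tx":0,"ty":0,"tz":-5,"wx":0,"wy":0,"wz":0},{"fingers":1,"tx":0,"ty":0,"tz":-5,"wx":0,"wy":0,"wz":0},{"fingers":1,"tx":0,"ty":0,"tz":-4,"wx":0,"wy":0,"wz":0},{"fingers":1,"tx":0,"ty":0,"tz":-2,"wx":0,"wy":0,"wz":0},{"fingers":1,"tx":0,"ty":0,"tz":-1,"wx":0,"wy":0,"wz":0},{"fingers":1,"tx":0,"ty":0,"tz":0,"wx":0,"wy":0,"wz":0},{"fingers":1,"tx":0,"ty":0,"tz":0,"wx":0,"wy":0,"wz":0}]}'
python3 -c "
from h import *
pose()"
```

```text
clock: 5.25
tool_pos: [0.4861, 0.2124, 0.0757]
ee_rot: [-0.138, 3.138, 0.0]
ft_force: [-3.5, -1.4, 5.8]
opening: 0.013
finger_force: 73.2
t 5.25 tcp mm [486.1 212.4  75.7] yaw_y 1.6588 zax [ 4.e-04  2.e-04 -1.e+00] F [-3.5 -1.4  5.8] M [-0.13  0.64  0.04] open 13.0 ff 73.2 q [ 0.3   0.15  1.67  0.    1.33 -1.35]
```

```bash
python3 -m jog '{"plan":[{"fingers":-1,"tx":0,"ty":0,"tz":0,"wx":0,"wy":0,"wz":0},{"fingers":-1,"tx":0,"ty":0,"tz":0,"wx":0,"wy":0,"wz":0},{"fingers":-1,"tx":0,"ty":0,"tz":0,"wx":0,"wy":0,"wz":0},{"fingers":-1,"tx":0,"ty":0,"tz":20,"wx":0,"wy":0,"wz":0},{"fingers":-1,"tx":0,"ty":0,"tz":30,"wx":0,"wy":0,"wz":0},{"fingers":-1,"tx":0,"ty":0,"tz":10,"wx":0,"wy":0,"wz":-0.13},{"fingers":-1,"tx":0,"ty":0,"tz":0,"wx":0,"wy":0,"wz":-0.145},{"fingers":-1,"tx":0,"ty":0,"tz":0,"wx":0,"wy":0,"wz":-0.145},{"fingers":-1,"tx":0,"ty":0,"tz":0,"wx":0,"wy":0,"wz":-0.145},{"fingers":-1,"tx":0,"ty":0,"tz":0,"wx":0,"wy":0,"wz":-0.145}]}' 40
python3 -m jog '{"plan":[{"fingers":-1,"tx":0,"ty":0,"tz":0,"wx":0,"wy":0,"wz":-0.145},{"fingers":-1,"tx":0,"ty":0,"tz":0,"wx":0,"wy":0,"wz":-0.145},{"fingers":-1,"tx":0,"ty":0,"tz":0,"wx":0,"wy":0,"wz":-0.145},{"fingers":-1,"tx":0,"ty":0,"tz":0,"wx":0,"wy":0,"wz":-0.145},{"fingers":-1,"tx":0,"ty":0,"tz":0,"wx":0,"wy":0,"wz":-0.145},{"fingers":-1,"tx":0,"ty":0,"tz":0,"wx":0,"wy":0,"wz":-0.145},{"fingers":-1,"tx":0,"ty":0,"tz":0,"wx":0,"wy":0,"wz":-0.145},{"fingers":-1,"tx":0,"ty":0,"tz":0,"wx":0,"wy":0,"wz":-0.145},{"fingers":-1,"tx":0,"ty":0,"tz":0,"wx":0,"wy":0,"wz":-0.145},{"fingers":-1,"tx":0,"ty":0,"tz":0,"wx":0,"wy":0,"wz":-0.145}]}'
python3 -c "
from h import *
pose();s=viewer.snapshot('top');rects(s,.487,.21,.14,[(.03,.052),(.072,.09)])
s=viewer.snapshot('wrist');rects(s,.487,.21,.14,[(.03,.052),(.072,.09)])"
```

```text
clock: 6.25
tool_pos: [0.4862, 0.2123, 0.1342]
ee_rot: [0.97, 2.988, 0.0]
ft_force: [-0.5, -0.3, 0.4]
opening: 0.0854
finger_force: 0.0
clock: 7.25
tool_pos: [0.4861, 0.2124, 0.1341]
ee_rot: [2.707, 1.593, 0.0]
ft_force: [-0.3, 0.8, -0.7]
opening: 0.0856
finger_force: 0.0
t 7.25 tcp mm [486.1 212.4 134.1] yaw_y -0.507 zax [ 2.e-04 -0.e+00 -1.e+00] F [-0.3  0.8 -0.7] M [ 0.01 -0.01  0.01] open 85.6 ff 0.0 q [ 0.31  0.1   1.6  -0.    1.45  0.81]
0.03 0.052 252 [489.3 211.1 137.5 184.5   5.1] z 0.0435
0.072 0.09 73 [442.6 207.1  19.4  35.7  88.2] z 0.0803
0.03 0.052 9760 [490.  213.4 139.1 187.4   5. ] z 0.0454
0.072 0.09 6463 [489.3 214.5 132.1  20.4   4.8] z 0.0822
```

```bash
python3 -m jog '{"plan":[{"fingers":-1,"tx":1,"ty":0,"tz":0,"wx":0,"wy":0,"wz":-0.145},{"fingers":-1,"tx":1,"ty":0,"tz":0,"wx":0,"wy":0,"wz":-0.145},{"fingers":-1,"tx":1,"ty":0,"tz":0,"wx":0,"wy":0,"wz":-0.145},{"fingers":-1,"tx":0,"ty":0,"tz":0,"wx":0,"wy":0,"wz":-0.145},{"fingers":-1,"tx":0,"ty":0,"tz":0,"wx":0,"wy":0,"wz":-0.145},{"fingers":-1,"tx":0,"ty":0,"tz":0,"wx":0,"wy":0,"wz":-0.145},{"fingers":-1,"tx":0,"ty":0,"tz":0,"wx":0,"wy":0,"wz":-0.106},{"fingers":-1,"tx":0,"ty":0,"tz":-20,"wx":0,"wy":0,"wz":0},{"fingers":-1,"tx":0,"ty":0,"tz":-25,"wx":0,"wy":0,"wz":0},{"fingers":-1,"tx":0,"ty":0,"tz":-14,"wx":0,"wy":0,"wz":0}]}'
python3 -m jog '{"plan":[{"fingers":1,"tx":0,"ty":0,"tz":0,"wx":0,"wy":0,"wz":0},{"fingers":1,"tx":0,"ty":0,"tz":0,"wx":0,"wy":0,"wz":0},{"fingers":1,"tx":0,"ty":0,"tz":0,"wx":0,"wy":0,"wz":0},{"fingers":1,"tx":0,"ty":0,"tz":0,"wx":0,"wy":0,"wz":0},{"fingers":1,"tx":0,"ty":0,"tz":0,"wx":0,"wy":0,"wz":0},{"fingers":1,"tx":0,"ty":0,"tz":10,"wx":0,"wy":0,"wz":0},{"fingers":1,"tx":0,"ty":0,"tz":30,"wx":0,"wy":0,"wz":0},{"fingers":1,"tx":0,"ty":0,"tz":35,"wx":0,"wy":0,"wz":0},{"fingers":1,"tx":0,"ty":0,"tz":35,"wx":0,"wy":0,"wz":0},{"fingers":1,"tx":0,"ty":0,"tz":10,"wx":0,"wy":0,"wz":0}]}' 70
python3 -c "
from h import *
pose();s=viewer.snapshot('wrist');rects(s,.487,.21,.14,[(.15,.18),(.19,.23)])
s=viewer.snapshot('top');rects(s,.487,.21,.14,[(.15,.18),(.19,.23)])"
```

```text
clock: 8.35
tool_pos: [0.4881, 0.212, 0.0733]
ee_rot: [3.137, 0.151, -0.004]
ft_force: [-0.6, -0.2, -1.0]
opening: 0.0856
finger_force: 0.0
clock: 9.35
tool_pos: [0.4908, 0.2129, 0.2003]
ee_rot: [-3.136, -0.147, -0.013]
ft_force: [1.4, -1.0, -2.6]
opening: 0.0128
finger_force: 69.8
t 9.35 tcp mm [490.8 212.9 200.3] yaw_y -1.4769 zax [ 0.008   0.0024 -1.    ] F [ 1.4 -1.  -2.6] M [ 0.02 -0.03  0.04] open 12.8 ff 69.8 q [ 0.3   0.06  1.5  -0.    1.57  1.78]
0.15 0.18 13982 [491.8 213.  138.7 187.2   5.5] z 0.1695
0.19 0.23 13678 [508.2 216.   70.8  89.   59.5] z 0.2065
0.15 0.18 324 [494.2 212.2 145.4 186.3   5.6] z 0.1672
0.19 0.23 87 [442.7 209.3  35.9  18.2   8.5] z 0.2026
```

```bash
python3 - <<'E'
from h import *
s=viewer.snapshot("top");p,uv=world(s)
q=p[(p[:,2]>.11)&(p[:,1]>-.4)&(p[:,1]<.45)&(p[:,0]>.57)&(p[:,0]<.85)]
for y in np.arange(-.35,.4,.05):
    a=q[(abs(q[:,1]-y)<.025)]; print(round(y,2),a[:,0].min().round(3) if len(a) else None,end="; ")
print()
c=np.array([.543,-.1585]);th=np.radians(-5.3);R=np.array([[np.cos(th),-np.sin(th)],[np.sin(th),np.cos(th)]])
for cam in["top","side"]:
    s=viewer.snapshot(cam);p,uv=world(s)
    g=s["pixels"][uv[:,1],uv[:,0]].mean(1);b=(p[:,:2]-c)@R*1000
    m=(p[:,2]>.085)&(p[:,2]<.115)&(g>170)&(abs(b[:,0])<130)&(abs(b[:,1])<100);
    print(cam,m.sum(),b[m].min(0),b[m].max(0))
    for sg in(1,-1):
        k=(abs(b[:,1]*sg-75)<4)&(abs(b[:,0])<120)
        print(sg,[(x,int(np.median(g[k&(abs(b[:,0]-x)<2)])),int(1000*np.median(p[k&(abs(b[:,0]-x)<2),2]))) for x in range(-112,113,4) if (k&(abs(b[:,0]-x)<2)).any()])
E
```

```text
-0.35 0.723; -0.3 0.709; -0.25 0.706; -0.2 0.71; -0.15 0.71; -0.1 0.712; -0.05 0.713; -0.0 0.76; 0.05 0.759; 0.1 0.739; 0.15 0.743; 0.2 0.57; 0.25 0.729; 0.3 0.72; 0.35 0.745; 
top 776 [-107.53126504  -87.71688093] [92.58624532 86.69885348]
1 [(-112, 83, 0), (-108, 160, 46), (-104, 244, 96), (-100, 241, 94), (-96, 244, 95), (-92, 246, 93), (-88, 157, 36), (-84, 126, 33), (-80, 127, 33), (-76, 112, 36), (-72, 133, 31), (-68, 124, 35), (-64, 146, 38), (-60, 242, 94), (-56, 241, 93), (-52, 241, 94), (-48, 239, 93), (-44, 241, 88), (-40, 241, 87), (-36, 245, 85), (-32, 163, 87), (-28, 208, 92), (-24, 243, 94), (-20, 242, 94), (-16, 242, 93), (-12, 241, 96), (-8, 241, 93), (-4, 240, 95), (0, 242, 93), (4, 245, 95), (8, 245, 94), (12, 244, 93), (16, 243, 87), (20, 245, 88), (24, 246, 85), (28, 160, 85), (32, 201, 91), (36, 243, 92), (40, 242, 97), (44, 242, 93), (48, 254, 98), (56, 159, 29), (60, 100, 34), (64, 102, 33), (68, 88, 32), (72, 102, 33), (76, 124, 92), (80, 181, 64), (84, 242, 94), (88, 244, 94), (92, 234, 92), (96, 113, 80), (100, 172, 80), (108, 177, -3), (112, 143, 2)]
-1 [(
[... 1934 characters left out ...]
 (-68, 104, 39), (-64, 98, 39), (-60, 102, 39), (-56, 102, 32), (-52, 107, 28), (-48, 105, 16), (-44, 106, 21), (-40, 105, 18), (-36, 105, 17), (-32, 105, 16), (-28, 104, 20), (-24, 106, 18), (-20, 106, 24), (-16, 106, 21), (-12, 106, 23), (-8, 106, 18), (-4, 103, 36), (0, 100, 32), (4, 98, 41), (8, 108, 24), (12, 106, 20), (16, 105, 17), (20, 104, 19), (24, 104, 17), (28, 105, 14), (32, 105, 16), (36, 104, 19), (40, 105, 26), (44, 106, 20), (48, 106, 17), (52, 106, 23), (56, 104, 33), (60, 100, 34), (64, 96, 39), (68, 94, 34), (72, 96, 41), (76, 124, 32), (80, 106, 39), (84, 106, 34), (88, 106, 39), (92, 105, 37), (96, 114, 46), (100, 148, 38), (104, 178, 0), (108, 178, -1), (112, 178, -1)]
```

```bash
python3 - <<'E'
from h import *
c=np.array([.543,-.1585]);th=np.radians(-5.3);R=np.array([[np.cos(th),-np.sin(th)],[np.sin(th),np.cos(th)]])
A=[]
for i in range(3):
    s=viewer.snapshot("top");p,uv=world(s);g=s["pixels"][uv[:,1],uv[:,0]].mean(1);A.append(np.c_[(p[:,:2]-c)@R*1000,p[:,2]*1000,g])
A=np.vstack(A)
for x0,x1 in[(-60,-50),(-18,10),(38,48),(-103,-94),(84,91)]:
    k=(A[:,0]>x0)&(A[:,0]<x1)
    for sg in(1,-1):
        print(x0,sg,[(y,int(np.median(A[m,2])),int(np.median(A[m,3]))) for y in range(60,94,2) if (m:=k&(abs(A[:,1]*sg-y)<1)).any()])
I=s["pixels"][150:250,345:445];cv2.imwrite("pics/d.png",cv2.resize(I,(600,600),interpolation=cv2.INTER_NEAREST)[:,:,::-1])
E
```

```text
-60 1 [(70, 94, 230), (72, 94, 246), (74, 97, 245), (76, 92, 241), (78, 94, 238), (80, 94, 232), (82, 5, 82), (84, 1, 86), (86, 87, 54), (88, 0, 88), (90, -1, 89), (92, -3, 88)]
-60 -1 [(60, 4, 92), (62, 0, 83), (64, 4, 84), (66, 3, 85), (68, 4, 85), (70, 86, 69), (72, 38, 51), (74, 59, 70), (76, 95, 242), (78, 90, 243), (80, 93, 248), (82, 95, 143), (84, 101, 246), (86, 101, 204), (88, 95, 204)]
-18 1 [(60, 3, 160), (62, 6, 208), (70, 93, 230), (72, 94, 245), (74, 94, 245), (76, 95, 241), (78, 92, 238), (80, 93, 236), (82, 6, 96), (84, 4, 89), (86, 87, 83), (88, 0, 87), (90, 0, 92), (92, 0, 137)]
-18 -1 [(60, 4, 84), (62, 3, 84), (64, 3, 84), (66, 4, 85), (68, 4, 85), (70, 85, 85), (72, 37, 57), (74, 90, 240), (76, 95, 242), (78, 93, 242), (80, 94, 246), (82, 96, 152), (84, 99, 185), (86, 99, 200), (88, 97, 200)]
38 1 [(60, -1, 129), (62, 4, 128), (70, 95, 227), (72, 100, 250), (74, 96, 248), (76, 96, 242), (78, 93, 237), (80, 96, 239), (82, 94, 196), (84, 3, 91), (86, 85, 73), (88, 2, 134), (90, -1, 133), (92, -3, 134)]
38 -1 [(60, 6, 84), (62, 0, 84), (64, 4, 84), (66, 5, 84), (68
[... 441 characters left out ...]
-103 -1 [(60, 1, 116), (62, 85, 184), (64, 84, 150), (66, 84, 150), (68, 85, 138), (70, 89, 115), (72, 90, 207), (74, 94, 238), (76, 94, 241), (78, 89, 241), (80, 93, 247), (82, 94, 158), (84, 98, 182), (86, 100, 215), (88, 96, 210)]
84 1 [(60, 2, 80), (62, 89, 232), (64, 86, 207), (66, 86, 205), (68, 89, 205), (70, 92, 225), (72, 91, 246), (74, 96, 248), (76, 93, 243), (78, 96, 237), (80, 48, 195), (82, 92, 199), (84, 1, 149), (86, 85, 111), (88, 0, 147), (90, -1, 146), (92, -2, 147)]
84 -1 [(60, 2, 84), (62, 4, 84), (64, 6, 84), (66, 87, 214), (68, 6, 84), (70, 90, 138), (72, 43, 54), (74, 63, 48), (76, 92, 241), (78, 94, 245), (80, 93, 249), (82, 100, 139), (84, 100, 244), (86, 100, 244)]
```

View pics/d.png

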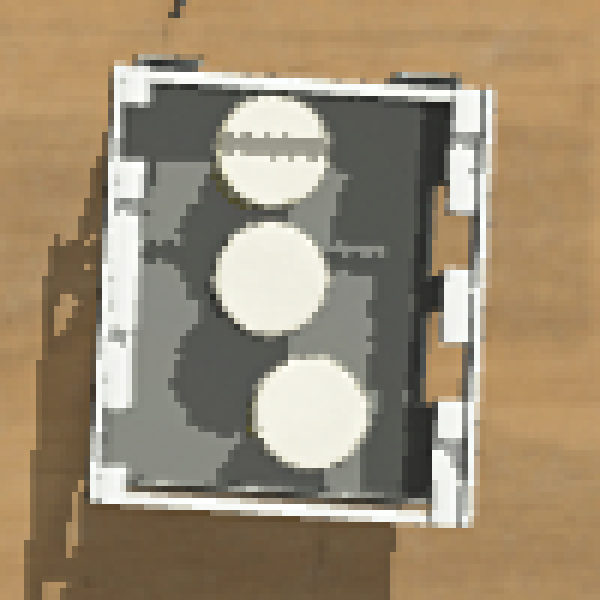

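```bash
python3 -m jog '{"plan":[{"fingers":1,"tx":1,"ty":-8,"tz":4,"wx":0,"wy":0,"wz":0.04},{"fingers":1,"tx":2,"ty":-16,"tz":6,"wx":0,"wy":0,"wz":0.07},{"fingers":1,"tx":3,"ty":-24,"tz":0,"wx":0,"wy":0,"wz":0.09},{"fingers":1,"tx":3,"ty":-24,"tz":0,"wx":0,"wy":0,"wz":0.09},{"fingers":1,"tx":3,"ty":-24,"tz":0,"wx":0,"wy":0,"wz":0.09},{"fingers":1,"tx":3,"ty":-24,"tz":0,"wx":0,"wy":0,"wz":0.09},{"fingers":1,"tx":3,"ty":-24,"tz":0,"wx":0,"wy":0,"wz":0.09},{"fingers":1,"tx":3,"ty":-24,"tz":0,"wx":0,"wy":0,"wz":0.09},{"fingers":1,"tx":3,"ty":-24,"tz":0,"wx":0,"wy":0,"wz":0.09},{"fingers":1,"tx":3,"ty":-24,"tz":0,"wx":0,"wy":0,"wz":0.09}]}'
python3 -m jog '{"plan":[{"fingers":1,"tx":3,"ty":-24,"tz":0,"wx":0,"wy":0,"wz":0.09},{"fingers":1,"tx":3,"ty":-24,"tz":0,"wx":0,"wy":0,"wz":0.09},{"fingers":1,"tx":3,"ty":-24,"tz":0,"wx":0,"wy":0,"wz":0.09},{"fingers":1,"tx":3,"ty":-24,"tz":0,"wx":0,"wy":0,"wz":0.09},{"fingers":1,"tx":3,"ty":-24,"tz":0,"wx":0,"wy":0,"wz":0.09},{"fingers":1,"tx":3,"ty":-20,"tz":0,"wx":0,"wy":0,"wz":0.07},{"fingers":1,"tx":3,"ty":-12,"tz":0,"wx":0,"wy":0,"wz":0.04},{"fingers":1,"tx":2,"ty":-6,"tz":0,"wx":0,"wy":0,"wz":0.02},{"fingers":1,"tx":0,"ty":0,"tz":0,"wx":0,"wy":0,"wz":0},{"fingers":1,"tx":0,"ty":0,"tz":0,"wx":0,"wy":0,"wz":0}]}'
python3 - <<'E'
from h import *
pose();s=viewer.snapshot("wrist");rects(s,.54,-.16,.14,[(.16,.19),(.195,.23)]);w=s["pixels"]
t=viewer.snapshot("top");rects(t,.54,-.16,.14,[(.085,.11),(.16,.19),(.195,.23)])
d=viewer.snapshot("side");cv2.imwrite("pics/e.png",np.hstack([cv2.resize(w,(400,250)),cv2.resize(d["pixels"][150:350,220:420],(250,250))])[:,:,::-1])
E
```

```text
clock: 10.75
tool_pos: [0.5156, -0.0046, 0.2041]
ee_rot: [-2.809, -1.405, 0.003]
ft_force: [0.3, -0.8, -3.6]
opening: 0.0128
finger_force: 69.7
clock: 11.75
tool_pos: [0.5388, -0.161, 0.2047]
ee_rot: [-2.294, -2.145, 0.0]
ft_force: [-0.6, 0.8, -3.3]
opening: 0.0127
finger_force: 69.6
t 11.75 tcp mm [ 538.8 -161.   204.7] yaw_y -0.0672 zax [-0.0011  0.001  -1.    ] F [-0.6  0.8 -3.3] M [-0.02  0.04  0.03] open 12.7 ff 69.6 q [-0.39  0.13  1.42  0.    1.59 -0.32]
0.16 0.19 12678 [ 540.3 -159.9  138.6  187.    86.2] z 0.1739
0.195 0.23 12156 [ 539.8 -142.7   91.4   67.    53. ] z 0.2106
0.085 0.11 500 [ 538.8 -158.2  173.   206.8   84.6] z 0.0939
0.16 0.19 362 [ 539.8 -161.4  139.3  186.7   86.2] z 0.1725
0.195 0.23 88 [ 541.  -113.6   35.8   17.7   84.8] z 0.2078
```

View pics/e.png

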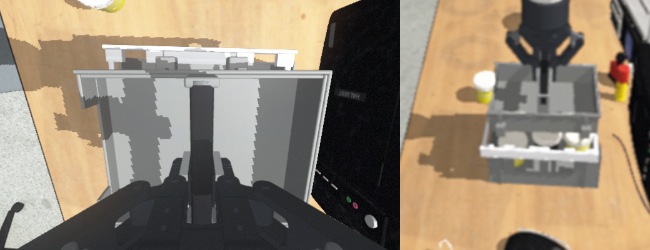

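The wrist picture shows the tote's gear above the collar, with the +y rail and its pockets visible at rows 45–68; the side picture shows it squarely over the base. Yaw still needs −0.026 rad. I will check the y alignment against the two lip faces.

```bash
python3 - <<'E'
from h import *
c=np.array([.536,-.158]);th=np.radians(-5.3);R=np.array([[np.cos(th),-np.sin(th)],[np.sin(th),np.cos(th)]])
for cam in["wrist","side","top"]:
    s=viewer.snapshot(cam);p,uv=world(s);g=s["pixels"][uv[:,1],uv[:,0]].mean(1);b=(p[:,:2]-c)@R*1000;z=p[:,2]*1000
    for sg in(1,-1):
        k=(g>150)&(z>82)&(z<112)&(abs(b[:,0])<115)&(b[:,1]*sg>55)&(b[:,1]*sg<100)
        if k.sum()>20:
            B=b[k];print(cam,sg,k.sum(),"y pct",np.percentile(B[:,1],[1,3,10,50,90,97,99]).round(1),"x",np.percentile(B[:,0],[0.5,2,98,99.5]).round(1),"z",np.percentile(z[k],[5,50,95]).round(1))
            for z0 in(90,94,98,102): 
                m=abs(z[k]-z0)<2; print("  z",z0,m.sum(),np.percentile(B[m,1],[3,50,97]).round(1) if m.sum()>5 else "")
            if cam=="wrist":
                for lo,hi in((70,74),(75,79)):
                    m=k&(b[:,1]*sg>lo)&(b[:,1]*sg<hi); print("  rail",lo,[(x,int(np.median(z[m&(abs(b[:,0]-x)<1.5)]))) if (m&(abs(b[:,0]-x)<1.5)).any() else (x,None) for x in range(-105,106,3)])
E
```

```text
wrist 1 6077 y pct [67.6 70.9 72.8 81.5 86.3 87.1 87.4] x [-99.6 -98.   98.3 105. ] z [ 89.3  96.9 104.1]
  z 90 766 [65.3 79.1 83.5]
  z 94 731 [69.6 78.2 83.6]
  z 98 2380 [71.5 78.1 83.5]
  z 102 1709 [83.5 85.4 87.4]
  rail 70 [(-105, None), (-102, 95), (-99, 96), (-96, 96), (-93, 96), (-90, 96), (-87, 96), (-84, 96), (-81, None), (-78, None), (-75, None), (-72, None), (-69, None), (-66, None), (-63, None), (-60, None), (-57, 96), (-54, 96), (-51, 96), (-48, 96), (-45, None), (-42, None), (-39, None), (-36, None), (-33, None), (-30, None), (-27, None), (-24, 89), (-21, 95), (-18, 96), (-15, 96), (-12, 96), (-9, 96), (-6, 96), (-3, 96), (0, 96), (3, 96), (6, 96), (9, 96), (12, 96), (15, 96), (18, 96), (21, 90), (24, 89), (27, 89), (30, 89), (33, None), (36, None), (39, None), (42, None), (45, None), (48, None), (51, 97), (54, 96), (57, 96), (60, None), (63, None), (66, None), (69, None), (72, None), (75, None), (78, None), (81, 91), (84, 96), (87, 96), (90, 96), (93, 96), (96, 96), (99, 96), (102, None), (105, 86)]
  rail 75 [(-105, None), (-102, None), (-99, 96), (-96, 96), (-93,
[... 696 characters left out ...]
96), (99, 96), (102, None), (105, 86)]
side -1 830 y pct [-90.9 -90.4 -89.7 -88.2 -75.9 -72.4 -62.3] x [-99.6 -97.7  97.8 106.2] z [ 83.4  93.6 101.4]
  z 90 138 [-90.3 -88.6 -59.1]
  z 94 239 [-90.1 -87.3 -72.7]
  z 98 142 [-90.8 -88.5 -78.1]
  z 102 126 [-90.3 -88.1 -85.2]
top 1 310 y pct [61.8 66.7 71.1 78.7 84.9 85.7 85.9] x [-99.2 -98.4  98.  106.1] z [ 86.7  95.3 104.7]
  z 90 45 [62.5 74.4 80.8]
  z 94 96 [69.2 76.2 82.6]
  z 98 75 [70.9 78.8 85.7]
  z 102 47 [78.5 84.  85.8]
top -1 47 y pct [-87.1 -87.  -85.4 -78.  -63.1 -58.8 -57.7] x [-100.1 -100.1  -86.2  -86.1] z [ 85.8  95.2 105.3]
  z 90 7 [-81.5 -72.1 -59.1]
  z 94 12 [-84.1 -77.7 -68.8]
  z 98 16 [-87.1 -81.5 -71.8]
  z 102 3
```

Wrist depth resolves the collar well: rail at 96 mm, pocket floors at 89 mm, collar centre about (0.535, −0.157). The tote centre needs to go about −5 mm in x and +3 mm in y. I will touch down about 4 mm to the +x side of that and feel back.

```bash
python3 -m jog '{"plan":[{"fingers":1,"tx":-0.5,"ty":1.3,"tz":-3,"wx":0,"wy":0,"wz":-0.013},{"fingers":1,"tx":-0.5,"ty":1.3,"tz":-6,"wx":0,"wy":0,"wz":-0.013},{"fingers":1,"tx":0,"ty":0,"tz":-7,"wx":0,"wy":0,"wz":0},{"fingers":1,"tx":0,"ty":0,"tz":-6,"wx":0,"wy":0,"wz":0},{"fingers":1,"tx":0,"ty":0,"tz":-4,"wx":0,"wy":0,"wz":0},{"fingers":1,"tx":0,"ty":0,"tz":-2,"wx":0,"wy":0,"wz":0},{"fingers":1,"tx":0,"ty":0,"tz":-1,"wx":0,"wy":0,"wz":0},{"fingers":1,"tx":0,"ty":0,"tz":-1,"wx":0,"wy":0,"wz":0},{"fingers":1,"tx":0,"ty":0,"tz":0,"wx":0,"wy":0,"wz":0},{"fingers":1,"tx":0,"ty":0,"tz":0,"wx":0,"wy":0,"wz":0}]}'
python3 -c "
from h import *
pose();s=viewer.snapshot('wrist');rects(s,.54,-.16,.14,[(.13,.155)])
c=np.array([.536,-.158]);th=np.radians(-5.3);R=np.array([[np.cos(th),-np.sin(th)],[np.sin(th),np.cos(th)]])
p,uv=world(s);b=(p[:,:2]-c)@R*1000;z=p[:,2]*1000
k=(z>99)&(z<108)&(b[:,1]>75)&(b[:,1]<95)&(abs(b[:,0])<90);print('lip',np.percentile(b[k,1],[3,50,97]))
for q in ['side']:
  d=viewer.snapshot(q);cv2.imwrite('pics/f.png',cv2.resize(d['pixels'][180:310,260:400],(700,600))[:,:,::-1])
"
```

```text
clock: 13.05
tool_pos: [0.5382, -0.1591, 0.1756]
ee_rot: [2.322, 2.115, 0.0]
ft_force: [-0.5, -0.3, -2.6]
opening: 0.0127
finger_force: 69.7
t 13.05 tcp mm [ 538.2 -159.1  175.6] yaw_y -0.093 zax [ 6.e-04 -3.e-04 -1.e+00] F [-0.5 -0.3 -2.6] M [-0.03  0.01  0.05] open 12.7 ff 69.7 q [-0.39  0.14  1.47  0.    1.53 -0.3 ]
0.13 0.155 12859 [ 539.6 -158.   138.5  187.8   84.8] z 0.1448
lip [83.42039216 85.25598529 87.04284645]
```

View pics/f.png

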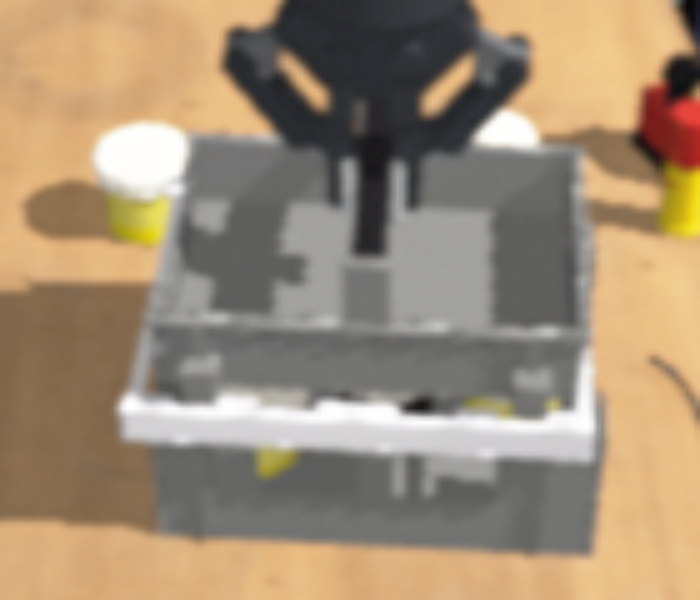

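The side view shows the wide-set feet (at (195,375) and (530,385)) above the near rail and the cut-down end at left. The orientation is right, about 4–5 mm above the rail. Now touching down slowly.

```bash
python3 -m jog '{"plan":[{"fingers":1,"tx":0,"ty":0.5,"tz":-1,"wx":0,"wy":0,"wz":0},{"fingers":1,"tx":0,"ty":0,"tz":-1,"wx":0,"wy":0,"wz":0},{"fingers":1,"tx":0,"ty":0,"tz":-1,"wx":0,"wy":0,"wz":0},{"fingers":1,"tx":0,"ty":0,"tz":-1,"wx":0,"wy":0,"wz":0},{"fingers":1,"tx":0,"ty":0,"tz":-0.8,"wx":0,"wy":0,"wz":0},{"fingers":1,"tx":0,"ty":0,"tz":-0.6,"wx":0,"wy":0,"wz":0},{"fingers":1,"tx":0,"ty":0,"tz":-0.6,"wx":0,"wy":0,"wz":0},{"fingers":1,"tx":0,"ty":0,"tz":-0.4,"wx":0,"wy":0,"wz":0},{"fingers":1,"tx":0,"ty":0,"tz":0,"wx":0,"wy":0,"wz":0},{"fingers":1,"tx":0,"ty":0,"tz":0,"wx":0,"wy":0,"wz":0}]}' | head -4
python3 -c "
from h import *
pose()"
```

```text
clock: 14.15
tool_pos: [0.5381, -0.1586, 0.1715]
ee_rot: [2.321, 2.115, 0.001]
ft_force: [-4.1, 1.0, 7.7]
t 14.15 tcp mm [ 538.1 -158.6  171.5] yaw_y -0.093 zax [ 1.8e-03 -8.0e-04 -1.0e+00] F [-4.1  1.   7.7] M [ 0.36  0.88 -0.04] open 13.0 ff 71.2 q [-0.39  0.14  1.48 -0.    1.52 -0.29]
```

```bash
python3 -m jog '{"plan":[{"fingers":1,"tx":-0.4,"ty":0.04,"tz":0.4,"wx":0,"wy":0,"wz":0},{"fingers":1,"tx":-0.4,"ty":0.04,"tz":0,"wx":0,"wy":0,"wz":0},{"fingers":1,"tx":-0.4,"ty":0.04,"tz":0,"wx":0,"wy":0,"wz":0},{"fingers":1,"tx":-0.4,"ty":0.04,"tz":0,"wx":0,"wy":0,"wz":0},{"fingers":1,"tx":-0.4,"ty":0.04,"tz":0,"wx":0,"wy":0,"wz":0},{"fingers":1,"tx":-0.4,"ty":0.04,"tz":0,"wx":0,"wy":0,"wz":0},{"fingers":1,"tx":-0.4,"ty":0.04,"tz":0,"wx":0,"wy":0,"wz":0},{"fingers":1,"tx":-0.3,"ty":0.03,"tz":0,"wx":0,"wy":0,"wz":0},{"fingers":1,"tx":0,"ty":0,"tz":0,"wx":0,"wy":0,"wz":0},{"fingers":1,"tx":0,"ty":0,"tz":0,"wx":0,"wy":0,"wz":0}]}' | head -1
python3 -c "
from h import *
pose()"
```

```text
clock: 15.15
t 15.15 tcp mm [ 537.4 -158.5  171.7] yaw_y -0.0927 zax [ 0.0077 -0.0015 -1.    ] F [4.  1.6 5.2] M [ 0.18 -0.54 -0.03] open 12.9 ff 70.8 q [-0.39  0.13  1.48  0.    1.52 -0.3 ]
```

```bash
python3 -m jog '{"plan":[{"fingers":1,"tx":0,"ty":0,"tz":0.7,"wx":0,"wy":0,"wz":0},{"fingers":1,"tx":-0.4,"ty":0.04,"tz":0,"wx":0,"wy":0,"wz":0},{"fingers":1,"tx":-0.4,"ty":0.04,"tz":0,"wx":0,"wy":0,"wz":0},{"fingers":1,"tx":-0.4,"ty":0.04,"tz":0,"wx":0,"wy":0,"wz":0},{"fingers":1,"tx":-0.4,"ty":0.04,"tz":0,"wx":0,"wy":0,"wz":0},{"fingers":1,"tx":-0.4,"ty":0.04,"tz":0,"wx":0,"wy":0,"wz":0},{"fingers":1,"tx":0,"ty":0,"tz":0,"wx":0,"wy":0,"wz":0},{"fingers":1,"tx":0,"ty":0,"tz":0,"wx":0,"wy":0,"wz":0},{"fingers":1,"tx":0,"ty":0,"tz":0,"wx":0,"wy":0,"wz":0},{"fingers":1,"tx":0,"ty":0,"tz":0,"wx":0,"wy":0,"wz":0}]}' | head -1
python3 -c "
from h import *
pose()"
```

```text
clock: 16.15
t 16.15 tcp mm [ 533.1 -158.   170. ] yaw_y -0.093 zax [ 5.e-04  1.e-04 -1.e+00] F [ 5.  -0.4 -4.7] M [-0.02 -1.    0.05] open 12.9 ff 69.4 q [-0.39  0.13  1.49  0.    1.52 -0.3 ]
```

```bash
python3 -m jog '{"plan":[{"fingers":1,"tx":0.7,"ty":-0.07,"tz":-0.5,"wx":0,"wy":0,"wz":0},{"fingers":1,"tx":0.3,"ty":-0.03,"tz":-0.8,"wx":0,"wy":0,"wz":0},{"fingers":1,"tx":0,"ty":0,"tz":-0.8,"wx":0,"wy":0,"wz":0},{"fingers":1,"tx":0,"ty":0,"tz":-0.8,"wx":0,"wy":0,"wz":0},{"fingers":1,"tx":0,"ty":0,"tz":0,"wx":0,"wy":0,"wz":0},{"fingers":1,"tx":0,"ty":0,"tz":0,"wx":0,"wy":0,"wz":0},{"fingers":1,"tx":0,"ty":0,"tz":0,"wx":0,"wy":0,"wz":0},{"fingers":1,"tx":0,"ty":0,"tz":0,"wx":0,"wy":0,"wz":0},{"fingers":1,"tx":0,"ty":0,"tz":0,"wx":0,"wy":0,"wz":0},{"fingers":1,"tx":0,"ty":0,"tz":0,"wx":0,"wy":0,"wz":0}]}' | head -1
python3 -c "
from h import *
pose()"
```

```text
clock: 17.15
t 17.15 tcp mm [ 533.7 -158.1  167. ] yaw_y -0.0931 zax [-6.e-04  2.e-04 -1.e+00] F [-0.1 -0.2 -2.5] M [-0.06 -0.1   0.08] open 12.7 ff 69.6 q [-0.39  0.13  1.49 -0.    1.52 -0.3 ]
```

Inside the pockets: 4.5 mm below rail level, no lateral force. I will keep lowering.

```bash
python3 -m jog '{"plan":[{"fingers":1,"tx":0,"ty":0,"tz":-0.7,"wx":0,"wy":0,"wz":0},{"fingers":1,"tx":0,"ty":0,"tz":-0.7,"wx":0,"wy":0,"wz":0},{"fingers":1,"tx":0,"ty":0,"tz":-0.6,"wx":0,"wy":0,"wz":0},{"fingers":1,"tx":0,"ty":0,"tz":-0.6,"wx":0,"wy":0,"wz":0},{"fingers":1,"tx":0,"ty":0,"tz":-0.6,"wx":0,"wy":0,"wz":0},{"fingers":1,"tx":0,"ty":0,"tz":-0.4,"wx":0,"wy":0,"wz":0},{"fingers":1,"tx":0,"ty":0,"tz":0,"wx":0,"wy":0,"wz":0},{"fingers":1,"tx":0,"ty":0,"tz":0,"wx":0,"wy":0,"wz":0},{"fingers":1,"tx":0,"ty":0,"tz":0,"wx":0,"wy":0,"wz":0},{"fingers":1,"tx":0,"ty":0,"tz":0,"wx":0,"wy":0,"wz":0}]}' | head -1
python3 -c "
from h import *
pose()"
```

```text
clock: 18.15
t 18.15 tcp mm [ 533.9 -158.2  164.6] yaw_y -0.093 zax [ 6.e-04 -3.e-04 -1.e+00] F [-4.5  1.   4.5] M [ 0.22  0.74 -0.04] open 12.7 ff 70.9 q [-0.39  0.14  1.49 -0.    1.51 -0.3 ]
```

The tote is home (6.9 mm below rail level). Next I unload, release and retreat.

```bash
python3 -m jog '{"plan":[{"fingers":1,"tx":0,"ty":0,"tz":0.6,"wx":0,"wy":0,"wz":0},{"fingers":1,"tx":0,"ty":0,"tz":0,"wx":0,"wy":0,"wz":0},{"fingers":-1,"tx":0,"ty":0,"tz":0,"wx":0,"wy":0,"wz":0},{"fingers":-1,"tx":0,"ty":0,"tz":0,"wx":0,"wy":0,"wz":0},{"fingers":-1,"tx":0,"ty":0,"tz":0,"wx":0,"wy":0,"wz":0},{"fingers":-1,"tx":0,"ty":0,"tz":0,"wx":0,"wy":0,"wz":0},{"fingers":-1,"tx":0,"ty":0,"tz":10,"wx":0,"wy":0,"wz":0},{"fingers":-1,"tx":0,"ty":0,"tz":25,"wx":0,"wy":0,"wz":0},{"fingers":-1,"tx":0,"ty":0,"tz":35,"wx":0,"wy":0,"wz":0},{"fingers":-1,"tx":0,"ty":0,"tz":35,"wx":0,"wy":0,"wz":0}]}' | head -1
python3 - <<'E'
from h import *
pose()
c=np.array([.535,-.157]);th=np.radians(-5.3);R=np.array([[np.cos(th),-np.sin(th)],[np.sin(th),np.cos(th)]])
s=viewer.snapshot("wrist");rects(s,.535,-.157,.14,[(.12,.145),(.155,.18)])
p,uv=world(s);b=(p[:,:2]-c)@R*1000;z=p[:,2]*1000
for n,k in[("floor",(z>85)&(z<100)&(abs(b[:,0])<80)&(abs(b[:,1])<55)),("rim",(z>128)&(z<142))]:
    A=np.c_[b[k],np.ones(k.sum())];q=np.linalg.lstsq(A,z[k],rcond=None)[0];print(n,k.sum(),"tilt",q[:2].round(4),"z",q[2].round(1))
    print([ (i,j,np.median(z[m]).round(1)) for i in(-1,1) for j in(-1,1) if (m:=k&(b[:,0]*i>30)&(b[:,1]*j>20)).any()])
d=viewer.snapshot("side");cv2.imwrite("pics/g.png",np.hstack([cv2.resize(s["pixels"],(400,250)),cv2.resize(d["pixels"][180:310,260:400],(300,250))])[:,:,::-1])
E
```

```text
clock: 19.15
t 19.15 tcp mm [ 533.8 -158.   270.6] yaw_y -0.0929 zax [-2.e-04  2.e-04 -1.e+00] F [ 0.7 -0.1  0. ] M [ 0.04  0.02 -0.03] open 85.5 ff 0.0 q [-0.39  0.1   1.32  0.    1.72 -0.3 ]
0.12 0.145 6510 [ 536.  -157.4  138.6  186.3   84.8] z 0.1338
0.155 0.18 3694 [ 534.8 -157.4  131.8   19.8   84.4] z 0.1704
floor 17466 tilt [0.001  0.0005] z 93.5
[(-1, -1, np.float64(93.4)), (-1, 1, np.float64(93.4)), (1, -1, np.float64(93.5)), (1, 1, np.float64(93.6))]
rim 8636 tilt [0.0048 0.0014] z 133.7
[(-1, -1, np.float64(133.8)), (-1, 1, np.float64(134.2)), (1, -1, np.float64(134.2)), (1, 1, np.float64(134.3))]
```

View pics/g.png

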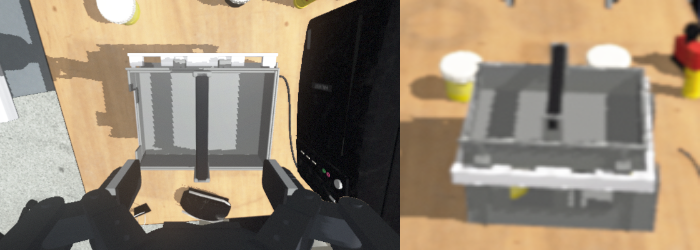

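The tote stands level (floor tilt about 0.001 rad) with its rim at about 133 mm (88 + 45), so all feet are home. The spare jars at (460,65) and (608,55) in the side crop are upright and in place.

```bash
python3 -c "
from workcell import manip
print(manip.job_done())"
```

```text
the job is handed in; nothing more can be done
None
```

The tote is stacked end for end on the base tote, all four feet home in the collar's pockets, standing level on its own with the gripper clear; the job was handed in at about 19 s, and no verdict was returned.

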